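# Feed the piping coupler through the lever lid

### The job

Let the white piping coupler waiting on the ramp into the purple tip organiser: with the fingertips press the organiser's wide front lever all the way down so that the linked lid stands fully open, and keep it down until the coupler has rolled in and lies still. Then ease the lever slowly back up so that the lid comes down under control and settles shut without slamming. Work only through the lever: grasp and lift nothing, do not touch the lid or the coupler, and leave the cake stand, custard cups and scraper comb where they are.

Things in the scene. Friction and masses are not known exactly. Their poses are not given: they have to be found in the camera images.
- organiser: Purple plastic tip organiser, fixed to the bench. Origin: centre of its underside; x points from the lever side (front, -x, roughly towards the robot) to the ramp side (back, +x), z up. Box 150 (x) by 170 (y) by 80 mm high, walls 5 mm, floor 5 mm, three bays along y; the middle bay (140 by 61 mm) is empty, the side bays hold steel tips. Shut lid's top at z=89 mm.
- lever_pad (a point): Point to press: on the upper face of the lever paddle, mid-width, 75 mm from its pivot; moves with it. Paddle: flat plate 72 wide (y), 95 long, 6 mm thick, out of the organiser's front (-x), slanting up 0.20 rad to its free end at rest: the point is then 88 mm above the bench, 163 mm in front of the organiser's origin. Fully down (slanting down 0.25 rad): 54 mm above the bench, 163 mm in front.
- lever_pivot (a point): Centre of the lever's pivot axle: fixed on the organiser at x=-90, y=0, z=70 mm of its frame; the axle runs along the organiser's y.
- lever (a joint): Lever angle, rad: 0 at rest (up), 0.45 fully down, against a stop that yields a little (rubber). Linked: lid angle = 2.3 x lever angle. No latch, no spring: the lid's weight (110 to 190 g) pushes the lever back up, so it follows a finger that rises slowly. Some 1 to 5 N at the lever pad holds it.
- lid (a joint): Lid angle, rad: 0 shut, about 1.03 fully open. Hardly damped: let go from open it falls at well over 2.5 rad/s, which counts as a slam. Raising the fingertip at 10 mm/s at the lever pad closes it at about 0.3 rad/s.
- lid_edge (a point): Mid-top of the upright fence (100 mm wide, 34 mm tall) on the lid's back edge, which holds the coupler back. Moves with the lid, which is hinged along y at x=-68, z=85 mm of the organiser. Shut: 120 mm above the bench, x=73 mm. Fully open: 0.22 m above the bench, x=-26 mm. No part of the lid comes in front of x=-75 mm.
- coupler: White plastic piping coupler, a drum 30 mm in diameter and 44 mm long, 30 g, loose, lying across the ramp against the lid's fence. Origin: its centre; its own y is the drum's axis. It rolls into the middle bay by itself once the lid opens, and then lies with its centre about 20 mm above the bench.
- cake_stand: White ceramic cake stand, plate 180 mm across, 100 mm tall. Origin: centre of its underside. Bystander.
- cup_a: Glass custard cup, 72 mm across, 60 mm tall. Origin: centre of its underside. Bystander.
- cup_b: Second glass custard cup, the same size. Bystander.
- comb: Flat steel scraper comb, 75 by 110 by 4 mm, lying flat. Origin: centre of its underside. Bystander.
- ramp_foot (a point): Mid-width of the lower end of the ramp's surface, at the top of the organiser's back wall (x=73, z=81 mm of its frame). The ramp is 60 mm wide with low guards and slopes up 18 degrees from here to x=165, z=111 mm.
Things that resemble listed ones, but are neither listed nor needed, are in the scene too. There is more than one size of the coupler; the job needs the smallest.

How it is judged:
On the way, in this order (a step that is already met when the one before it is completed fails the run):
1. the lever is held down, the lid is fully open, and the coupler lies still in the middle bay (value of joint lid above 0.95 rad and height (world z) of coupler below 0.045 m and linear speed of coupler below 0.04 m/s and x of coupler in the frame of organiser between -0.07 and 0.07 m), for 0.3 s.
2. the lid is shut again (value of joint lid below 0.05 rad), for 0.2 s.
At the end, for the whole second after the job is handed in: The lid is shut (within 0.05 rad), the lever is up (within 0.03 rad), and the coupler lies at rest on the floor of the organiser's middle bay. On the way the lid stood open at least 0.95 rad with the coupler already lying in the bay, and it never closed faster than 2.5 rad/s (value of joint lid below 0.05 rad and value of joint lever below 0.03 rad and height (world z) of coupler below 0.045 m and linear speed of coupler below 0.04 m/s and x of coupler in the frame of organiser between -0.07 and 0.07 m and y of coupler in the frame of organiser between -0.035 and 0.035 m); the robot touches nothing.
It fails at once if the lid drops or slams: it closes faster than 2.5 rad/s (velocity of joint lid below -2.5 rad/s).
It fails at once if the robot touches the lid (contact force between any of the fingers, the arm and lid above 0.5 N).
It fails at once if the robot touches or carries the coupler (contact force between any of the fingers, the arm and coupler above 0.3 N).
It fails at once if the coupler is lifted above where it lay (height (world z) of coupler above 0.135 m).
It fails at once if a bystander is moved or lifted more than 15 mm (distance of any of cake_stand, cup_a, cup_b, comb from where it was at the start of the episode above 0.015 m).
It also fails if it takes over 51 s, if anything falls off the work surface, if the arm or the gripper's body presses on something with over 40 N, if the wrist force passes 120 N, or if a joint passes its speed limit or range.

### The arm

A 7-joint arm with a two-finger parallel gripper is mounted at the origin on the work surface. World frame = base frame: x ahead of the robot, y to its left, z up, the work surface at z = 0. Lengths are in m, angles in rad, forces in N, time in s.
With the tool pointing down it reaches from about 0.425 to 0.925 m from the base axis. Payload 6.8 kg.
Tool frame: the origin (TCP) lies at the very end of the fingers, on their centre line; the grasp point (between the pads) lies 19 mm behind it; z points along the fingers, y is the line along which they close (so a half turn about z gives the same grasp; the last joint's range is limited). The gripper opens to 85 mm and grips with 20 to 120 N. Pads are 22 mm wide; open, the fingers measure 114 mm over their backs; the gripper's body (76 mm by 85 mm) begins 54 mm behind the grasp point. The pads swing forward as they close: fully open they stand 13 mm farther back than shut.
Start: joints at [1.063, 0.477, 0.022, 1.555, -0.011, 1.109, -0.083], TCP at [0.263, -0.622, 0.231] pointing down, gripper open.
Joint ranges: [-2.96, 2.96], [-0.34, 2.1], [-1.41, 1.46], [0.24, 2.44], [-1.37, 4.51], [0.17, 1.92], [-2.96, 2.96]. Speed limits (rad/s): [2.39, 2.39, 3.14, 3.14, 3.14, 3.14, 3.14].

### API

Orientations are given as a rotation vector (axis times angle).
In Python, from bench import r gives the robot as it stands.
- The arm moves only by the tool play_rows, never from a script. Its argument "targets" is text: rows parted by semicolons, each of 5 numbers parted by spaces: the closure, from -1 (fully open) to 1 (shut), then the shift along the tool's x, y, z in m, then the turn about the tool's z in rad. In form: gripper dx dy dz spin; .... A call has 1 to 8 rows; each row is the pose to reach, as a shift and turn from the pose commanded when the call began, along the tool's axes at that moment; what a row does not reach only later rows make up. A row lasts 1/12 s, in which the tool goes at most 41.7 mm and 7.16 degrees, less where a joint would pass 70% of its speed; a pose out of reach is approached as far as the arm can. A call with a gripper value outside its range is refused whole. The fingers move at their own pace and stop on an object; "squeeze" is the grip in N (left out, the last holds). Time passes only in rows, so rows that repeat a pose let the fingers close. It gives the time, the measured TCP pose, the force, the opening and the grip force at its end, in the units of the state.
- r.get_obs(): the state, without advancing time (a new reading comes with each control period).
- r.grab_frame(name): name is "scene" or "top" or "wrist"; returns the picture (400x640x3 uint8, red, green, blue); there is no depth.
- r.camera_info(name): a dict with "fov_y" (degrees; the focal length in pixels is half the picture's height over the tangent of half this angle, whatever the lens; pixels are square), "cx", "cy" (the principal point, pixels), "position" and "rotation" of the camera in the world. Camera axes: x right, y down, z forward; pixel columns grow to the right and rows downward; lengths in m; the calibration is good to about 2 mm. A picture is of the moment at which its call begins: read the wrist's pose just before it. camera_info takes no time and is no camera call; for the wrist camera it gives the pose at the moment of the call.
- r.hand_in(): hands the job in; it is judged then, once.
The state is a dict: "clock": time; "joints": joint angles; "qvel": joint speeds; "tau": joint torques, N m; "tcp_pos": TCP position; "orientation": TCP orientation; "contact_force": force on the tool from outside, world axes, zero at the start; "moment": the same for the moment, N m; "grip_width": finger opening in m; "gripper_force": force on a finger pad.
Only numpy, scipy, OpenCV 4.12 (cv2) and the standard library are available. Lean on these libraries where they do the work, as an engineer would, in place of code of your own. Each camera call takes 0.05 s, during which the arm holds its last target. There are 200 camera calls.

## Working session

There is one attempt and no reset: what is moved stays moved. The work goes in short steps, Python scripts to look and compute and a tool call to move; the robot and the scene stay as the last step left them, time stands still between calls to the robot, and variables do not carry over. Pictures are saved under pics/ and viewed, at most 10 in all, crops included, and the job is handed in when it is done.

Besides the shell and the picture viewer there is one more tool, called after "Call:" as name(argument=value, ...) on one line, values as JSON. play_rows: Moves the arm, as the interface text tells. Its arguments: {"type":"object","properties":{"targets":{"type":"string"},"squeeze":{"type":"number"}},"required":["targets"]}

```bash
mkdir -p pics
python3 - <<'E'
from bench import r
import cv2
for n in("scene","top"):
    cv2.imwrite(f"pics/{n}0.png",r.grab_frame(n)[:,:,::-1]); print(n,r.camera_info(n))
print(r.get_obs())
E
```

```text
scene {'fov_y': 56.16314091886415, 'cx': 312.7070582124393, 'cy': 198.1135172608922, 'position': array([ 1.17413005, -0.32091842,  0.80264307]), 'rotation': array([-2.13854818, -1.22677211,  0.4537581 ])}
top {'fov_y': 56.66043981122869, 'cx': 313.42319312849537, 'cy': 195.31669068962225, 'position': array([ 0.46415257, -0.00891844,  1.09483923]), 'rotation': array([-2.09260844,  2.14404328, -0.15575617])}
{'clock': 0.1, 'joints': array([ 1.06292948,  0.47773527,  0.02232803,  1.556353  , -0.01152702,
        1.10932124, -0.08307056]), 'qvel': array([-0.00062534, -0.00148526,  0.00078659, -0.00247039, -0.00111751,
       -0.00100631,  0.00026677]), 'tau': array([ 4.38180883e-03, -5.97763824e+01,  1.61357414e+00, -2.81955242e+01,
        1.28389723e-02,  4.99460060e-03,  3.36534129e-05]), 'tcp_pos': array([ 0.26250517, -0.62127392,  0.23041053]), 'orientation': array([-3.07742461e+00, -6.23532113e-01,  6.68747182e-04]), 'contact_force': array([-0.1692011 , -1.34994612,  0.18795976]), 'moment': array([-0.03434005, -0.02624759, -0.00410471]), 'gripper_force': 0.0, 'grip_width': 0.08557932241713838}
```

View pics/scene0.png

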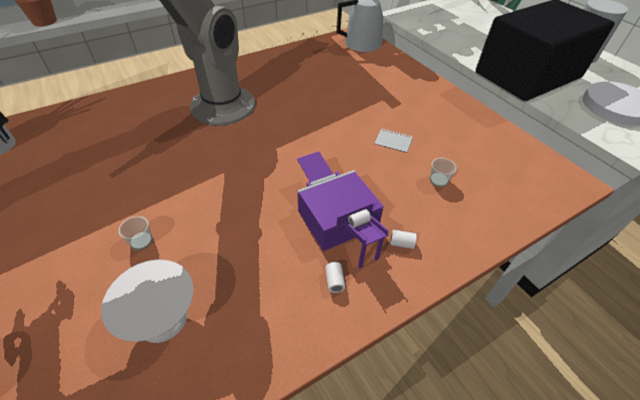

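View pics/top0.png

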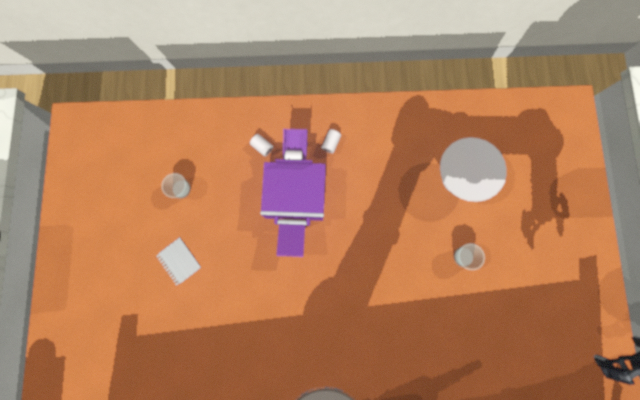

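The top view shows the organiser around (293,190), with its lever at (291,240) pointing towards the robot. The small coupler is on the ramp at (293,155), the cake stand and one cup are on the right, and the comb and other cup are on the left. The lever and lid top are both near z≈0.09, so I'll project the purple mask onto that plane.

```bash
cat > h.py <<'E'
import numpy as np, cv2
from scipy.spatial.transform import Rotation as R
def ray(ci,uv,z):
    f=200/np.tan(np.radians(ci["fov_y"]/2)); uv=np.atleast_2d(uv).astype(float)
    d=np.c_[(uv[:,0]-ci["cx"])/f,(uv[:,1]-ci["cy"])/f,np.ones(len(uv))]@R.from_rotvec(ci["rotation"]).as_matrix().T
    p=np.array(ci["position"]); return p+d*((z-p[2])/d[:,2])[:,None]
E
python3 - <<'E'
from bench import r
from h import *
im=cv2.imread("pics/top0.png"); ci=r.camera_info("top")
h=cv2.cvtColor(im,cv2.COLOR_BGR2HSV); m=cv2.inRange(h,(125,90,40),(150,255,255))
ys,xs=np.nonzero(m); print(xs.min(),xs.max(),ys.min(),ys.max())
lev=m.copy(); lev[:226]=0; lid=m.copy(); lid[:166]=0; lid[211:]=0
for n,k in(("lever",lev),("lid",lid)):
    c=max(cv2.findContours(k,0,2)[0],key=cv2.contourArea); b=cv2.boxPoints(cv2.minAreaRect(c)); print(n,b.round(1).tolist()); print(ray(ci,b,.09).round(4)); print(ray(ci,b,.09).mean(0))
# row-centre line of lever
P=[]
for y in range(228,252):
    x=np.nonzero(m[y])[0]; P.append((x.min()/2+x.max()/2,y))
w=ray(ci,P,.09); k=np.polyfit(w[:,0],w[:,1],1); print("axis slope",k)
o=r.get_obs(); print(R.from_rotvec(o["orientation"]).as_matrix().round(3))
E
```

```text
262 324 130 255
lever [[276.8999938964844, 253.89999389648438], [279.1000061035156, 224.1999969482422], [304.1000061035156, 226.0], [301.8999938964844, 255.8000030517578]]
[[0.4836 0.1176 0.09  ]
 [0.5634 0.1112 0.09  ]
 [0.5568 0.0434 0.09  ]
 [0.4772 0.0507 0.09  ]]
[0.52023291 0.08071535 0.09      ]
lid [[262.0, 166.0], [324.0, 166.0], [324.0, 210.0], [262.0, 210.0]]
[[ 0.7278  0.1584  0.09  ]
 [ 0.7227 -0.0151  0.09  ]
 [ 0.5991 -0.0118  0.09  ]
 [ 0.6035  0.1581  0.09  ]]
[0.66329857 0.07238915 0.09      ]
axis slope [-0.07383606  0.1191688 ]
[[ 0.921  0.389 -0.001]
 [ 0.389 -0.921  0.002]
 [-0.    -0.002 -1.   ]]
```

The lever pad is at about (0.499, 0.083) and the organiser x axis is about (0.997, -0.074). I'll head there at the current height, closing the fingers and aligning the tool on the way.

Call:
play_rows(targets="1 0.02 -0.02 0 0.06; 1 0.045 -0.046 0 0.12; 1 0.07 -0.072 0 0.18; 1 0.095 -0.098 0 0.24; 1 0.12 -0.124 0 0.3; 1 0.145 -0.15 0 0.36; 1 0.17 -0.176 0 0.42; 1 0.195 -0.2 0 0.473")

```text
clock: 0.77
tcp_pos: [0.3645, -0.3595, 0.231]
orientation: [-3.139, 0.12, 0.001]
contact_force: [0.6, 0.5, -0.0]
grip_width: 0.0
gripper_force: 0.0
```

Call:
play_rows(targets="1 0.008 -0.033 0 0; 1 0.016 -0.067 0 0; 1 0.024 -0.1 0 0; 1 0.032 -0.134 0 0; 1 0.04 -0.167 0 0; 1 0.048 -0.201 0 0; 1 0.056 -0.234 0 0; 1 0.063 -0.268 0 0")

```text
clock: 1.43
tcp_pos: [0.447, -0.0974, 0.2312]
orientation: [3.139, -0.115, -0.0]
contact_force: [1.6, -0.9, -0.8]
grip_width: -0.0
gripper_force: 0.0
```

Call:
play_rows(targets="1 0.006 -0.03 0 0; 1 0.013 -0.06 0.005 0; 1 0.02 -0.09 0.015 0; 1 0.027 -0.12 0.025 0; 1 0.033 -0.15 0.04 0; 1 0.037 -0.174 0.06 0; 1 0.038 -0.184 0.075 0; 1 0.038 -0.184 0.085 0")

```text
clock: 2.1
tcp_pos: [0.4976, 0.0849, 0.1447]
orientation: [-3.139, 0.107, 0.003]
contact_force: [0.7, -0.8, -0.4]
grip_width: -0.0002
gripper_force: 0.0
```

Run:
```python
from bench import r
from h import *
o=r.get_obs(); print(o["tcp_pos"],o["contact_force"],o["joints"].round(2)); print(R.from_rotvec(o["orientation"]).as_matrix().round(3))
a=r.grab_frame("top"); s=r.grab_frame("scene")
f=lambda i,y,x:cv2.resize(i[y:y+150,x:x+200],(400,300),interpolation=2)
cv2.imwrite("pics/c1.png",np.hstack([f(a,130,200),f(s,110,240)])[:,:,::-1])
```

```text
[0.49759969 0.08485842 0.14465048] [ 0.66754479 -0.75343927 -0.41941297] [-0.01  0.33 -0.34  2.02  0.15  0.82 -2.07]
[[ 0.998 -0.068 -0.002]
 [-0.068 -0.998  0.001]
 [-0.002 -0.001 -1.   ]]
```

View pics/c1.png

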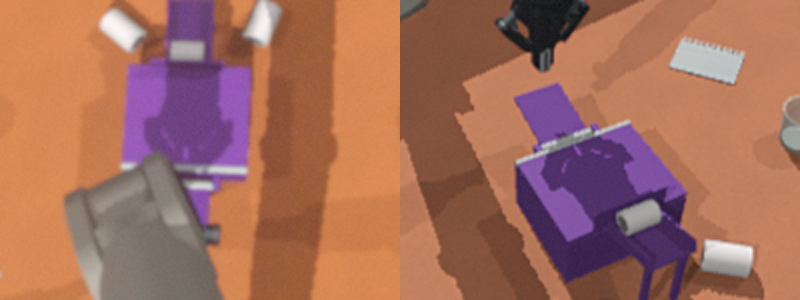

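The crop shows the fingertip centred over the lever paddle, with the coupler still against the fence. Next I'll lower to just above contact and press at a moderate rate.

Call:
play_rows(targets="1 0 0.002 0.012 0; 1 0 0.002 0.025 0; 1 0 0.002 0.036 0; 1 0 0.002 0.045 0; 1 0 0.002 0.05 0; 1 0 0.002 0.053 0; 1 0 0.002 0.056 0; 1 0 0.002 0.059 0")

```text
clock: 2.87
tcp_pos: [0.4985, 0.0797, 0.0876]
orientation: [3.139, -0.115, 0.001]
contact_force: [-2.4, 0.2, 5.0]
grip_width: -0.0002
gripper_force: 2.1
```

Call:
play_rows(targets="1 0 0 0.003 0; 1 0 0 0.006 0; 1 0 0 0.009 0; 1 0 0 0.012 0; 1 0 0 0.015 0; 1 0 0 0.018 0; 1 0 0 0.021 0; 1 0 0 0.024 0")

```text
clock: 3.53
tcp_pos: [0.4982, 0.0798, 0.063]
orientation: [-3.139, 0.115, -0.0]
contact_force: [-1.9, -0.1, 3.5]
grip_width: -0.0002
gripper_force: 1.5
```

Call:
play_rows(targets="1 0 0 0.002 0; 1 0 0 0.004 0; 1 0 0 0.006 0; 1 0 0 0.007 0; 1 0 0 0.007 0")

```text
clock: 3.95
tcp_pos: [0.4991, 0.0798, 0.0568]
orientation: [-3.139, 0.115, -0.003]
contact_force: [-1.0, -0.9, 6.0]
grip_width: 0.0
gripper_force: 3.2
```

Run:
```python
from bench import r
from h import *
o=r.get_obs(); print(o["tcp_pos"],o["contact_force"])
a=r.grab_frame("top"); s=r.grab_frame("scene")
f=lambda i,y,x:cv2.resize(i[y:y+150,x:x+200],(400,300),interpolation=2)
cv2.imwrite("pics/c2.png",np.hstack([f(a,130,200),f(s,110,240)])[:,:,::-1])
```

```text
[0.49911014 0.07978283 0.05676949] [-0.99151014 -0.91992717  6.04001886]
```

View pics/c2.png

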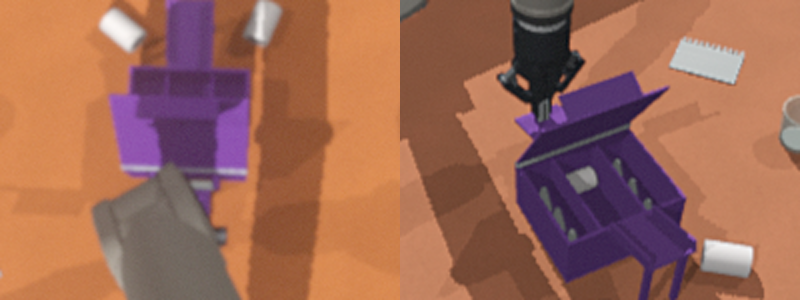

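The lid is open and the coupler is already in the middle bay, at (582,180) in the crop. I'll press a little further into the stop and hold until it lies still.

Call:
play_rows(targets="1 0 0 0.001 0; 1 0 0 0.002 0; 1 0 0 0.003 0; 1 0 0 0.003 0; 1 0 0 0.003 0; 1 0 0 0.003 0; 1 0 0 0.003 0; 1 0 0 0.003 0")

```text
clock: 4.72
tcp_pos: [0.4994, 0.0799, 0.0558]
orientation: [3.139, -0.115, 0.004]
contact_force: [-7.4, -2.0, 29.1]
grip_width: 0.0001
gripper_force: 14.8
```

Call:
play_rows(targets="1 0 0 0 0; 1 0 0 0 0; 1 0 0 0 0; 1 0 0 0 0; 1 0 0 0 0; 1 0 0 0 0; 1 0 0 0 0; 1 0 0 0 0")

```text
clock: 5.38
tcp_pos: [0.4994, 0.0799, 0.0558]
orientation: [3.139, -0.116, 0.004]
contact_force: [-8.7, -2.0, 29.0]
grip_width: -0.0001
gripper_force: 14.8
```

Run:
```python
from bench import r
from h import *
s=[]
for i in range(6):
    s.append(r.grab_frame("scene"))
s=[s[0],s[-1]]
print("max change",np.abs(s[0].astype(int)-s[1])[170:230,280:360].max(), r.get_obs()["contact_force"])
f=lambda i,y,x:cv2.resize(i[y:y+150,x:x+200],(400,300),interpolation=2)
cv2.imwrite("pics/c3.png",np.hstack([f(s[0],110,240),f(s[1],110,240)])[:,:,::-1])
```

```text
max change 9 [-7.91278207 -2.78315547 27.66287317]
```

View pics/c3.png

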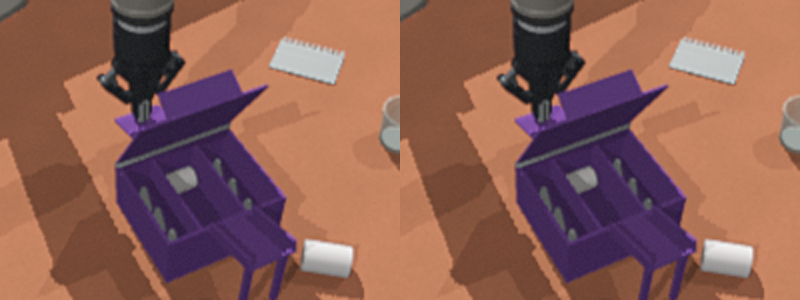

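At 29 N against the stop, the lid is fully open, and the coupler did not move between the two frames. Now I'll raise slowly, at about 12 mm/s.

Call:
play_rows(targets="1 0 0 -0.001 0; 1 0 0 -0.002 0; 1 0 0 -0.003 0; 1 0 0 -0.004 0; 1 0 0 -0.005 0; 1 0 0 -0.006 0; 1 0 0 -0.007 0; 1 0 0 -0.008 0")

```text
clock: 6.35
tcp_pos: [0.4983, 0.0798, 0.0613]
orientation: [-3.139, 0.115, -0.0]
contact_force: [1.2, -0.4, 2.3]
grip_width: -0.0004
gripper_force: 1.1
```

Call:
play_rows(targets="1 0 0 -0.001 0; 1 0 0 -0.002 0; 1 0 0 -0.003 0; 1 0 0 -0.004 0; 1 0 0 -0.005 0; 1 0 0 -0.006 0; 1 0 0 -0.007 0; 1 0 0 -0.008 0")

```text
clock: 7.02
tcp_pos: [0.4979, 0.0798, 0.0693]
orientation: [3.139, -0.115, -0.001]
contact_force: [-0.9, 0.8, 4.3]
grip_width: 0.0
gripper_force: 1.6
```

Call:
play_rows(targets="1 0 0 -0.001 0; 1 0 0 -0.002 0; 1 0 0 -0.003 0; 1 0 0 -0.004 0; 1 0 0 -0.005 0; 1 0 0 -0.006 0; 1 0 0 -0.007 0; 1 0 0 -0.008 0")

```text
clock: 7.68
tcp_pos: [0.4982, 0.0797, 0.0774]
orientation: [3.139, -0.115, 0.0]
contact_force: [-0.9, 0.9, 3.8]
grip_width: -0.0002
gripper_force: 1.6
```

Call:
play_rows(targets="1 0 0 -0.001 0; 1 0 0 -0.002 0; 1 0 0 -0.003 0; 1 0 0 -0.004 0; 1 0 0 -0.005 0; 1 0 0 -0.006 0; 1 0 0 -0.007 0; 1 0 0 -0.008 0")

```text
clock: 8.35
tcp_pos: [0.4992, 0.0797, 0.0857]
orientation: [-3.139, 0.115, -0.003]
contact_force: [3.2, -0.8, 2.2]
grip_width: 0.0001
gripper_force: 1.6
```

Call:
play_rows(targets="1 0 0 -0.001 0; 1 0 0 -0.002 0; 1 0 0 -0.003 0; 1 0 0 -0.004 0; 1 0 0 -0.005 0; 1 0 0 -0.006 0; 1 0 0 -0.007 0; 1 0 0 -0.008 0")

```text
clock: 9.02
tcp_pos: [0.4974, 0.0796, 0.093]
orientation: [3.139, -0.115, -0.002]
contact_force: [0.1, -0.5, -0.5]
grip_width: -0.0001
gripper_force: 0.0
```

The contact force is gone, so the lever is back up. I'll retreat upwards and check.

Call:
play_rows(targets="1 0 0 -0.004 0; 1 0 0 -0.012 0; 1 0 0 -0.024 0; 1 0 0 -0.04 0; 1 0 0 -0.055 0; 1 0 0 -0.065 0; 1 0 0 -0.07 0; 1 0 0 -0.07 0")

```text
clock: 9.68
tcp_pos: [0.4989, 0.0799, 0.1646]
orientation: [-3.139, 0.115, -0.004]
contact_force: [0.8, -0.5, -0.0]
grip_width: 0.0004
gripper_force: 0.0
```

Run:
```python
from bench import r
from h import *
o=r.get_obs(); print(o["clock"],o["tcp_pos"],o["contact_force"])
a=r.grab_frame("top"); s=r.grab_frame("scene")
f=lambda i,y,x:cv2.resize(i[y:y+150,x:x+200],(400,300),interpolation=2)
cv2.imwrite("pics/c4.png",np.hstack([f(a,130,200),f(s,110,240)])[:,:,::-1])
```

```text
9.6833 [0.49888498 0.07988874 0.16461985] [ 0.76406578 -0.47184063 -0.01803825]
```

View pics/c4.png

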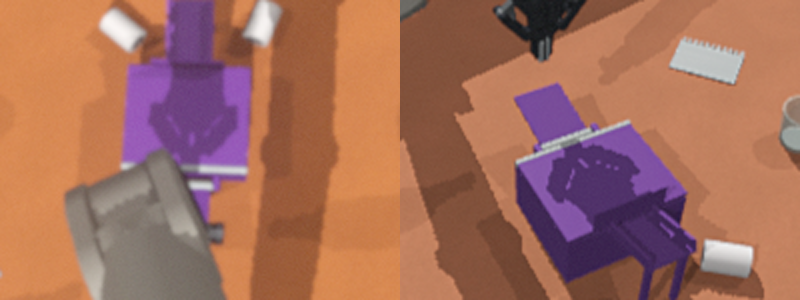

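The lid is shut, the lever is up, the ramp is empty and the gripper is clear of everything.

```bash
python3 -c "
from bench import r
print(r.hand_in())"
```

```text
the job is handed in; nothing more can be done
None
```

The job is handed in, with no verdict returned: the coupler rolled into the middle bay with the lid fully open, I eased the lid shut at about 12 mm/s at the lever, and the last picture shows the lid shut and the gripper clear.

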